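# Clamp a gem dop with the under-plate cam knob

## Robot

A 6-joint arm with a two-finger parallel gripper is mounted at the origin on the work surface. World frame = base frame: x ahead of the robot, y to its left, z up, the work surface at z = 0. Lengths are in m, angles in rad, forces in N, time in s.
With the tool pointing down it reaches from about 0.3 to 0.95 m from the base axis. Payload 3.1 kg.
Tool frame: the origin (TCP) lies between the finger pads; the fingertips stand 8 mm ahead of it and the grasp point (between the pads) lies 11 mm behind it (finger_overhang is the distance from the TCP to the fingertips, in m); z points along the fingers, y is the line along which they close (so a half turn about z gives the same grasp; the last joint's range is limited). The gripper opens to 85 mm and grips with 20 to 120 N. Pads are 22 mm wide; open, the fingers measure 114 mm over their backs; the gripper's body (76 mm by 85 mm) begins 54 mm behind the grasp point. The pads swing forward as they close: fully open they stand 13 mm farther back than shut.
Start: joints at [-1.395, 0.308, 1.634, -0, 1.2, -0.07], TCP at [0.152, -0.606, 0.239] pointing down, gripper open.
Joint ranges: [-3.06, 3.06], [-0.79, 1.96], [0.05, 2.63], [-1.19, 4.34], [0.05, 2.64], [-2.94, 2.94]. Speed limits (rad/s): [2.79, 2.79, 3.14, 3.14, 3.14, 3.14].

## Interface

Orientations are given as [roll, pitch, yaw] about the fixed x, y, z axes, in that order (R = Rz(yaw) Ry(pitch) Rx(roll)).
In Python, from bench import observe, capture, camera_model, job_done, finger_overhang gives the robot as it stands.
- The arm moves only by the shell command python3 -m jog 'ROWS'. ROWS is JSON, a list of rows, each a list of 7 numbers: the shift along the tool's x, y, z in mm, then the turn, a rotation vector about the tool's x, y, z in rad, then the finger opening in mm, from 0 to 85.4. A call has exactly 5 rows; each row is the pose to reach, as a shift and turn from the pose commanded when the call began, along the tool's axes at that moment; what a row does not reach only later rows make up. A row lasts 1/8 s, in which the tool goes at most 62.5 mm and 10.7 degrees, less where a joint would pass 70% of its speed; a pose out of reach is approached as far as the arm can. A call with a gripper value outside its range is refused whole. The fingers move at their own pace and stop on an object; the grip force is fixed at half the most. Time passes only in rows, so rows that repeat a pose let the fingers close, or fill a call up. It gives the time, the measured TCP pose, the force, the opening and the grip force at its end, in the units of the state.
- observe(): the state, without advancing time (a new reading comes with each control period).
- capture(name): name is "scene" or "top" or "wrist"; returns the picture (480x640x3 uint8, red, green, blue); there is no depth.
- camera_model(name): a dict with "fx", "fy", "cx", "cy" (pixels), "R" (3x3) and "t" (3): a world point X has camera coordinates R X + t. Camera axes: x right, y down, z forward; pixel columns grow to the right and rows downward; lengths in m; the calibration is good to about 2 mm. The wrist camera is an equidistant fisheye: a pixel r from the principal point sees the ray r / f radians off the axis. A picture is of the moment at which its call begins: read the wrist's pose just before it. camera_model takes no time and is no camera call; for the wrist camera it gives the pose at the moment of the call.
- job_done(): hands the job in; it is judged then, once.
The state is a dict: "time": time; "joint_pos": joint angles; "joint_vel": joint speeds; "joint_efforts": joint torques, N m; "tcp_pos": TCP position; "ee_rot": TCP orientation; "wrist_force": force on the tool from outside, world axes, zero at the start; "ft_torque": the same for the moment, N m; "width": finger opening in m; "grip_force": force on a finger pad.
Only numpy, scipy, OpenCV 4.12 (cv2) and the standard library are available. Lean on these libraries where they do the work, as an engineer would, in place of code of your own. Each camera call takes 0.05 s, during which the arm holds its last target. There are 200 camera calls.

## Task

Stand the brass dop with the purple stone upright in the open clamp on top of the green stand, in the gap in front of the steel V-jaw, and let go of it. Then turn the knob under the stand clockwise (seen from above) by its red-ended handle until you feel the cam grip the dop firmly, without forcing it, and let go so that the dop stays clamped upright. Leave the other dop, the jar and the yellow cutter where they are.

Things in the scene. Friction and masses are not known exactly. Their poses are not given: they have to be found in the camera images.
- stand: green steel stand, fixed: level plate 123 x 136 mm, 12 thick, top 100 mm above the bench, legs under its back half only. Origin on the bench below the knob's axis; x points from the knob's axis to the V-jaw, z up. The plate spans x = -24 mm (front edge, over which the knob's handle sticks out) to +99, y = +-68; below its front edge all is open down to the bench
- pocket (a point): point on the plate's top at stand x = 22 mm, y = 0, in the open gap between cam and V-jaw: set the middle of the dop's foot down here; about 3.5 mm of room each way in x while the knob is open
- knob: black six-lobed knob, 42 mm wide, hung under the plate's front, turning about a vertical axis; stays where left. Origin on the axis, 60 mm above the bench, at handle height; x out along the handle, z up. Fully open, the handle points 0.7 rad to the -y side of the stand's -x; it turns 1.8 rad from there, clockwise from above, towards +y. Starts within 0.2 rad of fully open
- handle (a point): point to push: on the middle line of the knob's level handle bar (12 mm diameter), 88 mm from the axis; the bar is free from above beyond 50 mm and ends in a red ball of 22 mm centred at 107 mm. Turning freely takes about 3 N here; once the cam bites, resistance climbs within about 0.1 rad. Well clamped is about 6 N here; over about 7.5 N is forcing and bruises the dop
- dop_mid (a point): the dop to be clamped: brass cylinder, 20 mm diameter, 58 high, with a thin stem and PURPLE stone (18 mm wide) on top, 85 mm high in all, about 120 g, standing loose on the bench. Point on its axis 42.5 mm above its foot: grip here. In the clamp, cam and jaw rise 18 mm above its foot; above that, room for fingers is free on its stand +-y sides
- dop: the same dop with the purple stone; origin at the middle of its foot, z up along it
- spare: another dop of the same shape with an ORANGE stone, standing on the bench: a bystander. Origin at the middle of its foot
- jar: closed jar with a white cap, 52 mm diameter, 65 mm high, standing on the bench: a bystander. Origin at the middle of its underside
- cutter: yellow and black cutter handle, 130 x 30 x 25 mm, lying on the bench: a bystander. Origin at the middle of its underside, x along it
- jaw_mid (a point): point on the plate at stand x = 29.5 mm, y = 0, the usual setting of the steel V-jaw (16 mm high, opening towards stand -x). The jaw is set anew each time, unreported: a dop pressed home in it has its axis 3.5 mm either way of this point along x. Its walls start 1.5 mm in front of that axis at y = +-16 mm and close at 45 degrees
- cam (a point): middle of the top of the steel disc cam (28 mm diameter, 18 mm high above the plate's top, centre 12 mm off the knob's axis) that turns with the knob and pushes the dop into the V-jaw. It bites 0.8 to 1.5 rad clockwise from fully open, depending on the jaw's setting
Things that resemble listed ones, but are neither listed nor needed, are in the scene too. Leave any pink or turquoise look-alike of the dop alone.

How it is judged:
By the outcome, as a careful person would: the job done as asked, in the order asked, and still so for the second after the job is handed in, with the robot touching nothing.
It also fails if it takes over 72 s, if anything falls off the work surface, if the arm or the gripper's body presses on something with over 40 N, if the wrist force passes 120 N, or if a joint passes its speed limit or range.

## Working session

There is one attempt and no reset: what is moved stays moved. The work goes in short steps, Python scripts to look and compute and a shell command to move; the robot and the scene stay as the last step left them, time stands still between calls to the robot, and variables do not carry over. Pictures are saved under pics/ and viewed, at most 10 in all, crops included, and the job is handed in when it is done.

```bash
mkdir -p pics; ls
python3 - <<'E'
from bench import *
import cv2,numpy as np
s=observe();print({k:np.round(v,3) for k,v in s.items()},finger_overhang)
a=capture("scene");b=capture("top")
cv2.imwrite("pics/scene.png",a[:,:,::-1]);cv2.imwrite("pics/top.png",b[:,:,::-1])
for n in("scene","top"):
    c=camera_model(n);print(n,{k:np.round(v,3).tolist() for k,v in c.items()})
E
```

```text
pics
{'time': np.float64(0.0), 'joint_pos': array([-1.395,  0.309,  1.635,  0.   ,  1.2  , -0.07 ]), 'joint_vel': array([-0.   , -0.001, -0.   ,  0.001,  0.001,  0.002]), 'joint_efforts': array([-3.0000e-03, -4.1526e+01, -2.7667e+01, -0.0000e+00,  1.0000e-02,
        0.0000e+00]), 'tcp_pos': array([ 0.152, -0.605,  0.238]), 'ee_rot': array([-3.139, -0.   ,  0.246]), 'wrist_force': array([-0.205,  0.576, -0.111]), 'ft_torque': array([-0.037,  0.056, -0.018]), 'grip_force': np.float64(0.0), 'width': np.float64(0.086)} 0.008
scene {'fx': 494.327, 'fy': 494.327, 'cx': 323.662, 'cy': 242.878, 'R': [[-0.549, 0.836, 0.007], [0.507, 0.34, -0.792], [-0.664, -0.431, -0.61]], 't': [0.275, -0.169, 1.347]}
top {'fx': 496.787, 'fy': 496.787, 'cx': 326.555, 'cy': 246.581, 'R': [[0.022, -1.0, 0.013], [-0.984, -0.024, -0.175], [0.175, -0.009, -0.985]], 't': [-0.011, 0.532, 1.061]}
```

View pics/scene.png

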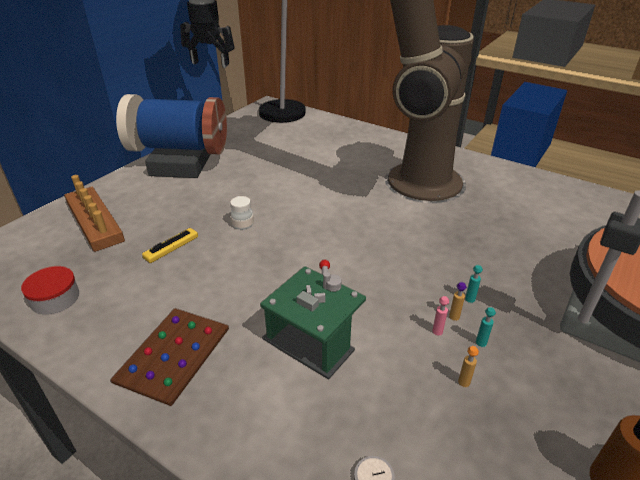

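View pics/top.png

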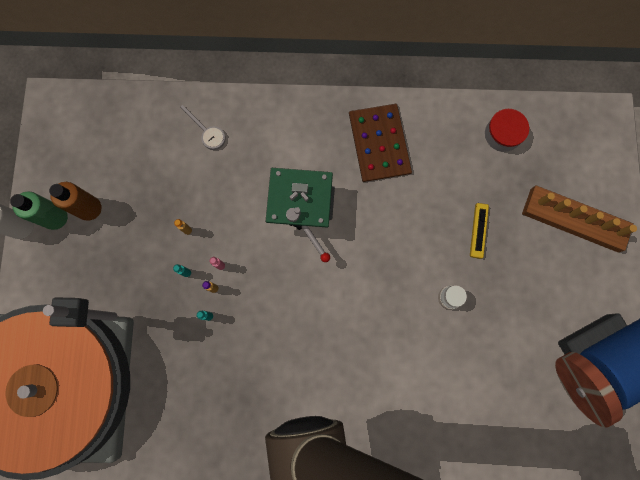

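The purple stone is at top (208,286) and scene (461,287). The look-alikes in the top picture are pink (217,262), turquoise (181,269) and (204,315), and the orange spare (181,224). Only the first is purple on brass, so I'll confirm it in a crop and locate it along with the stand.

```bash
cat > h.py <<'E'
import cv2,numpy as np
from bench import *
def ray(c,u,v,fish=False):
    x=np.array([(u-c["cx"])/c["fx"],(v-c["cy"])/c["fy"]])
    if fish:
        r=np.linalg.norm(x); d=np.array([*(x/max(r,1e-9)*np.sin(r)),np.cos(r)])
    else: d=np.array([*x,1.])
    R=np.array(c["R"]);return -R.T@np.array(c["t"]),R.T@d
def onz(c,u,v,z,fish=False):
    o,d=ray(c,u,v,fish);return o+d*(z-o[2])/d[2]
def tri(r1,r2):
    A=[];b=[]
    M=0;B=0
    for o,d in(r1,r2):
        d=d/np.linalg.norm(d);P=np.eye(3)-np.outer(d,d);M=M+P;B=B+P@o
    return np.linalg.solve(M,B)
def proj(c,X,fish=False):
    p=np.array(c["R"])@X+np.array(c["t"])
    if fish:
        r=np.hypot(p[0],p[1]);th=np.arctan2(r,p[2]);q=p[:2]/max(r,1e-9)*th
    else: q=p[:2]/p[2]
    return np.array([c["fx"]*q[0]+c["cx"],c["fy"]*q[1]+c["cy"]])
def blob(img,lo,hi,box=None):
    h=cv2.cvtColor(img,cv2.COLOR_RGB2HSV);m=cv2.inRange(h,np.array(lo),np.array(hi))
    if box is not None:
        k=np.zeros_like(m);x0,y0,x1,y1=box;k[y0:y1,x0:x1]=1;m=m*k
    cs,_=cv2.findContours(m,cv2.RETR_EXTERNAL,cv2.CHAIN_APPROX_NONE)
    return m,sorted(cs,key=cv2.contourArea,reverse=True)
def cen(m):
    v,u=np.nonzero(m);return u.mean(),v.mean(),len(u)
E
python3 - <<'E'
from h import *
T=cv2.imread("pics/top.png")[:,:,::-1].copy();S=cv2.imread("pics/scene.png")[:,:,::-1].copy()
ct,cs=camera_model("top"),camera_model("scene")
def both(n,lo,hi,b1,b2):
    a=cen(blob(T,lo,hi,b1)[0]);b=cen(blob(S,lo,hi,b2)[0]);print(n,np.round(a,1),np.round(b,1),tri(ray(ct,*a[:2]),ray(cs,*b[:2])).round(4))
both("purple",(122,80,30),(155,255,255),(198,276,218,296),(450,278,472,296))
both("orange",(5,120,80),(20,255,255),(170,214,183,232),(462,345,484,356))
both("redball",(0,150,80),(6,255,255),(315,245,335,265),(315,255,335,272))
m,c=blob(T,(60,60,30),(90,255,255),(255,160,345,235))
r=cv2.minAreaRect(c[0]);print(r)
for p in cv2.boxPoints(r):print(p,onz(ct,*p,.1).round(4))
a=cv2.resize(T[200:330,160:260],None,fx=4,fy=4);b=cv2.resize(T[150:280,255:350],None,fx=4,fy=4)
cv2.imwrite("pics/crop.png",np.hstack([a,b])[:,:,::-1])
E
```

```text
purple [205.8 284.6  49. ] [461.3 286.1  64. ] [0.4379 0.2571 0.0786]
orange [178.4 223.7  74. ] [472.8 350.6  90. ] [0.5694 0.3261 0.0765]
redball [325.  257.1  67. ] [324.4 263.5  62. ] [0.5057 0.0046 0.0619]
((298.947021484375, 197.18821716308594), (62.967830657958984, 54.99139404296875), 4.39870548248291)
[265.44702 222.18822] [0.5723 0.1337 0.1   ]
[269.66467 167.35881] [0.6949 0.1298 0.1   ]
[332.44702 172.18822] [ 0.6875 -0.0073  0.1   ]
[328.22937 227.01762] [ 0.565  -0.0008  0.1   ]
```

View pics/crop.png

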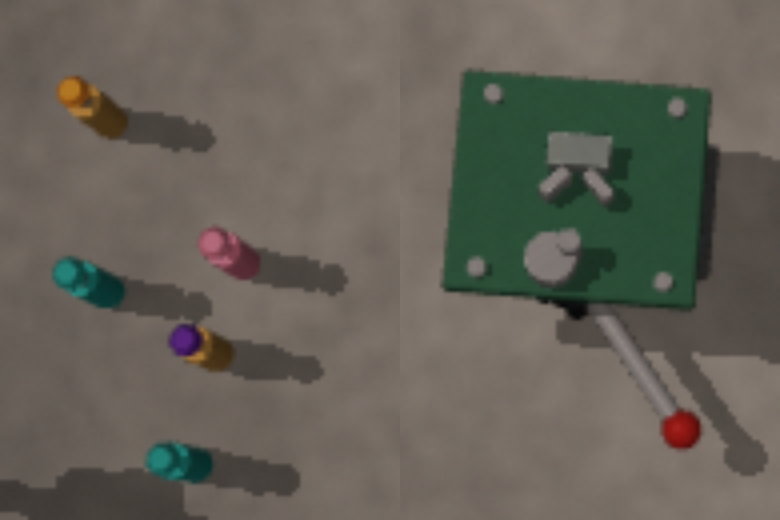

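The crop confirms it: purple stone on a brass body at top (206,285), with pink and turquoise around it and the orange spare well off. The stand's yaw is about -0.048, its knob axis about (0.593, 0.065), and the handle is nearly fully open. Next I go above the dop.

```bash
python3 -m jog '[[32,-51,0,0,0,0,85],[65,-102,0,0,0,0,85],[97,-153,0,0,0,0,85],[130,-204,0,0,0,0,70],[162,-255,0,0,0,0,60]]' >/dev/null
python3 -m jog '[[32,-51,0,0,0,0,50],[65,-102,0,0,0,0,45],[97,-153,0,0,0,0,45],[130,-204,0,0,0,0,45],[162,-255,0,0,0,0,45]]'
python3 -m jog '[[32,-51,0,0,0,0.06,45],[65,-102,0,0,0,0.12,45],[97,-153,0,0,0,0.18,45],[130,-204,0,0,0,0.24,45],[162,-255,0,0,0,0.294,45]]'
python3 - <<'E'
from h import *
s=observe();c=camera_model("wrist");a=capture("wrist");cv2.imwrite("pics/w1.png",a[:,:,::-1])
print(s["time"],s["tcp_pos"].round(4),s["ee_rot"].round(3),{k:np.round(v,3).tolist() for k,v in c.items()})
print("cam",-np.array(c["R"]).T@c["t"], "expect stone",proj(c,np.array([.438,.257,.0775]),True),"foot",proj(c,np.array([.438,.257,0]),True))
m,cs=blob(a,(122,80,30),(155,255,255))
for k in cs[:3]:
    if cv2.contourArea(k)<10:continue
    (u,v),r=cv2.minEnclosingCircle(k);print(u,v,r,cv2.contourArea(k),onz(c,u,v,.0775,True))
E
```

```text
time: 1.35
tcp_pos: [0.3424, -0.0308, 0.2394]
ee_rot: [3.141, -0.001, 0.246]
wrist_force: [1.7, -1.2, 0.6]
width: 0.0451
grip_force: 0.0
time: 1.98
tcp_pos: [0.4373, 0.2561, 0.2389]
ee_rot: [3.141, 0.0, -0.049]
wrist_force: [0.5, -1.0, -0.1]
width: 0.0451
grip_force: 0.0
1.975 [0.4373 0.2561 0.2389] [ 3.141  0.    -0.049] {'fx': 371.648, 'fy': 371.648, 'cx': 325.574, 'cy': 242.866, 'R': [[-0.049, -0.999, 0.001], [-0.952, 0.047, 0.302], [-0.301, 0.014, -0.953]], 't': [0.277, 0.366, 0.507]}
cam [0.51449246 0.25227386 0.37313071] expect stone [324.08701573 223.28083655] foot [324.32351026 204.29937057]
319.5 220.7857208251953 9.134589195251465 220.0 [0.44029707 0.26065142 0.0775    ]
```

View pics/w1.png

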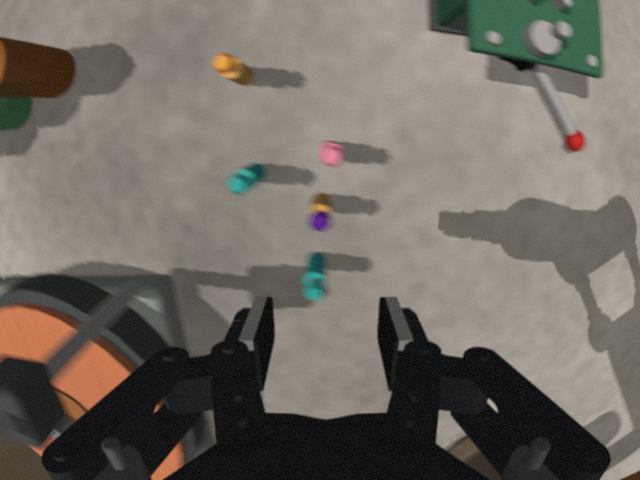

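The purple dop is at (320,221) in the wrist view, in line with the fingers and clear of the pink (331,153) and turquoise (315,280) neighbours. I'll descend and grip it.

```bash
python3 -m jog '[[2,-3.5,50,0,0,0,45],[2,-3.5,110,0,0,0,45],[2,-3.5,160,0,0,0,45],[2,-3.5,195,0,0,0,45],[2,-3.5,207,0,0,0,45]]'
python3 -m jog '[[0,0,0,0,0,0,45],[0,0,0,0,0,0,15],[0,0,0,0,0,0,10],[0,0,0,0,0,0,10],[0,0,0,0,0,0,10]]'
python3 -m jog '[[0,0,0,0,0,0,10],[0,0,0,0,0,0,10],[0,0,-30,0,0,0,10],[0,0,-90,0,0,0,10],[0,0,-150,0,0,0,10]]'
python3 -m jog '[[0,0,-40,0,0,0,10],[0,0,-80,0,0,0,10],[0,0,-80,0,0,0,10],[0,0,-80,0,0,0,10],[0,0,-80,0,0,0,10]]'
python3 - <<'E'
from h import *
s=observe();c=camera_model("wrist");a=capture("wrist");b=capture("scene");cv2.imwrite("pics/w2.png",np.hstack([a[:,:,::-1],b[:,200:520,::-1]])[:, :, :][:, 100:900])
print(s["time"],s["tcp_pos"].round(4),s["ee_rot"].round(3))
E
```

```text
time: 2.65
tcp_pos: [0.4371, 0.2561, 0.0296]
ee_rot: [3.139, 0.005, -0.048]
wrist_force: [-0.7, 0.2, 0.9]
width: 0.045
grip_force: 0.0
time: 3.28
tcp_pos: [0.4411, 0.2582, 0.0342]
ee_rot: [-3.14, -0.003, -0.048]
wrist_force: [-0.3, -0.2, 7.0]
width: 0.0177
grip_force: 58.5
time: 3.9
tcp_pos: [0.4387, 0.2571, 0.1835]
ee_rot: [3.141, 0.001, -0.048]
wrist_force: [1.1, 1.2, -1.2]
width: 0.0176
grip_force: 58.6
time: 4.53
tcp_pos: [0.4381, 0.2568, 0.2601]
ee_rot: [3.14, 0.004, -0.048]
wrist_force: [0.2, 0.4, -0.8]
width: 0.0175
grip_force: 58.6
4.525 [0.4381 0.2568 0.2601] [ 3.14   0.004 -0.048]
```

View pics/w2.png

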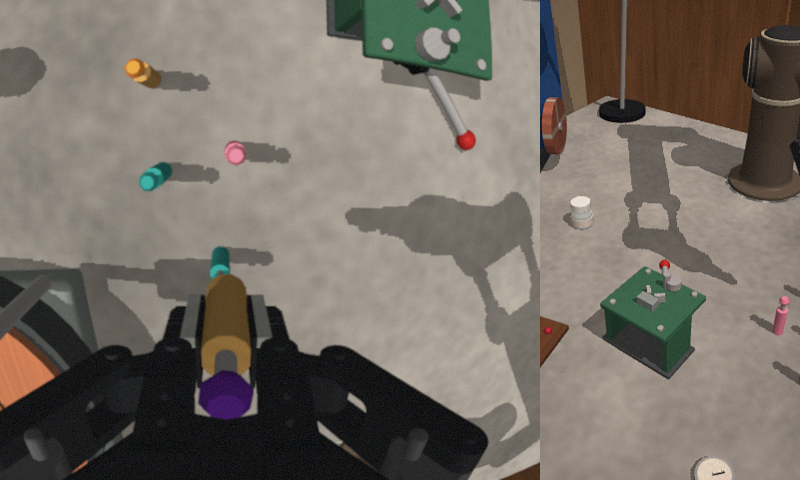

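The dop is held upright between the pads, with its stone at (226,395) and its foot at (222,285) in this crop. I'll carry it over the pocket.

```bash
python3 -m jog '[[37,37,0,0,0,0,10],[74,74,0,0,0,0,10],[111,110,0,0,0,0,10],[148,147,0,0,0,0,10],[185,184,0,0,0,0,10]]'
python3 -m jog '[[0,0,20,0,0,0,10],[0,0,40,0,0,0,10],[0,0,40,0,0,0,10],[0,0,40,0,0,0,10],[0,0,40,0,0,0,10]]'
python3 - <<'E'
from h import *
P=[]
for i in range(6):
    s=observe();c=camera_model("wrist");a=capture("wrist");P.append(s["tcp_pos"])
print(s["time"],np.mean(P,0).round(4),np.std(P,0).round(4),s["ee_rot"].round(3))
b=capture("scene");cv2.imwrite("pics/w3full.png",a[:,:,::-1])
cv2.imwrite("pics/w3.png",np.hstack([a[:,130:530,::-1],cv2.resize(b[180:420,220:420,::-1],(400,480))]))
for n,X in dict(pocket=(.6147,.0642,.1),axisTop=(.5927,.0653,.1),ball=(.5057,.0046,.06)).items(): print(n,proj(c,np.array(X),True).round(1))
print({k:np.round(v,4).tolist() for k,v in c.items()})
E
```

```text
time: 5.25
tcp_pos: [0.6159, 0.0634, 0.2609]
ee_rot: [-3.141, 0.002, -0.048]
wrist_force: [0.4, 0.9, -1.7]
width: 0.0176
grip_force: 58.8
time: 5.88
tcp_pos: [0.6158, 0.0655, 0.2234]
ee_rot: [-3.141, -0.002, -0.047]
wrist_force: [0.3, -0.3, -0.5]
width: 0.0177
grip_force: 58.8
6.125 [0.6158 0.0652 0.2233] [0.0001 0.0002 0.0002] [-3.141e+00 -1.000e-03 -4.800e-02]
pocket [326.4 238.8]
axisTop [326.3 267.2]
ball [394.9 334.4]
{'fx': 371.6483, 'fy': 371.6483, 'cx': 325.5743, 'cy': 242.8659, 'R': [[-0.0474, -0.9989, 0.0001], [-0.9527, 0.0453, 0.3005], [-0.3001, 0.0141, -0.9538]], 't': [0.0938, 0.5498, 0.5477]}
```

View pics/w3.png

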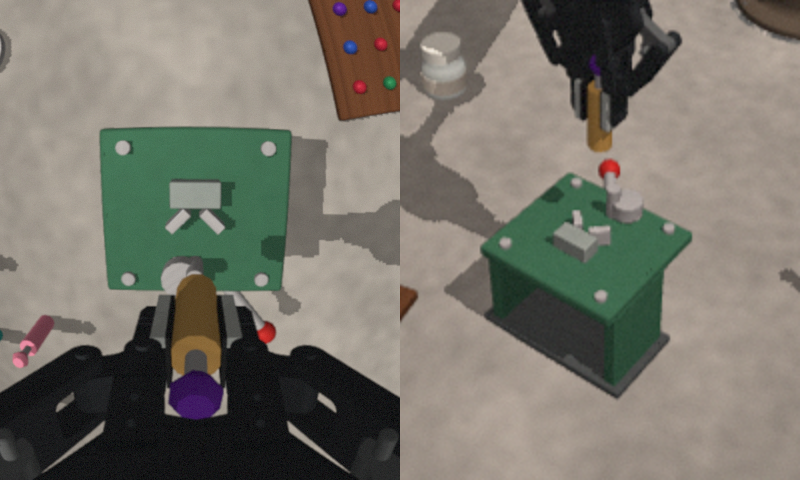

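The plate shows in full: screws at (123,148), (268,149), (262,280), (128,279), the V-jaw walls near (195,222), the cam at (182,275), and the dop's foot edge at (197,277). I'll refine stand and foot from this one image.

Run:
```python
from h import *
a=cv2.imread("pics/w3full.png")[:,:,::-1].copy();c=camera_model("wrist")
h=cv2.cvtColor(a,cv2.COLOR_RGB2HSV);g=cv2.inRange(h,np.array((60,70,30)),np.array((90,255,255)))
W=[]
for n,(u,v) in dict(bl=(253,148),br=(398,149),fr=(392,280),fl=(258,279)).items():
    w=255-g[v-11:v+12,u-11:u+12];k,l,st,ce=cv2.connectedComponentsWithStats(w);i=l[11,11]
    p=ce[i]+[u-11,v-11];X=onz(c,*p,.1025,True);W.append(X);print(n,p.round(1),st[i][4],X.round(4))
W=np.array(W)
yl=(W[0]+W[3]-W[1]-W[2]);xl=W[0]+W[1]-W[2]-W[3]
print("yaw",np.arctan2(xl[1],xl[0]),np.arctan2(-yl[0],yl[1]),"centre",W.mean(0))
y=np.arctan2(xl[1],xl[0])/2+np.arctan2(-yl[0],yl[1])/2;e=np.array([np.cos(y),np.sin(y),0])
m=W.mean(0);print("axis",m-e*.0375,"pocket",m-e*.0155)
cs,_=cv2.findContours(g,0,1);k=max(cs,key=cv2.contourArea)
q=cv2.approxPolyDP(cv2.convexHull(k),8,True)[:,0];
for p in q:print(p,onz(c,*map(float,p),.1,True).round(4))
b=cv2.inRange(h,np.array((10,90,40)),np.array((24,255,255)));b[:,:290]=0;b[:,370:]=0
for v in range(268,350,6):
    u=np.nonzero(b[v])[0];print(v,(u.min(),u.max()) if len(u) else None,end=" ")
s=observe();
for z in(.188,):
  for d in(-10,0,10):print(d,proj(c,s["tcp_pos"]*[1,1,0]+np.array([d/1e3,0,z]),True).round(1))
# jaw wall ends front (z .116)
for p in((298,230),(352,231),(312,212),(338,212)):print("jaw",p,onz(c,*p,.116,True).round(4))
```

```text
bl [252.5 147.4] 209 [0.6834 0.1116 0.1025]
br [398.  148.3] 216 [0.6779 0.0118 0.1025]
fr [390.8 279.1] 183 [0.5815 0.0172 0.1025]
fl [258.  278.3] 187 [0.5869 0.1168 0.1025]
yaw -0.05464134520366626 -0.05382736526325649 centre [0.63243083 0.06432396 0.1025    ]
axis [0.59498597 0.06635675 0.1025    ] pocket [0.61695362 0.06516418 0.1025    ]
[420 133] [ 0.6885 -0.0046  0.1   ]
[409 289] [0.5712 0.0022 0.1   ]
[239 286] [0.5799 0.1331 0.1   ]
[232 130] [0.6968 0.1258 0.1   ]
268 None 274 None 280 (np.int64(312), np.int64(340)) 286 (np.int64(308), np.int64(343)) 292 (np.int64(307), np.int64(345)) 298 (np.int64(304), np.int64(346)) 304 (np.int64(305), np.int64(346)) 310 (np.int64(305), np.int64(347)) 316 (np.int64(304), np.int64(347)) 322 (np.int64(303), np.int64(348)) 328 (np.int64(303), np.int64(349)) 334 (np.int64(302), np.int64(349)) 340 (np.int64(302), np.int64(349)) 346 (np.int64(301), np.int64(350)) -10 [326.2 306.3]
0 [325.3 288.5]
10 [324.3 269.9]
jaw (298, 230) [0.6266 0.0827 0.116 ]
jaw (352, 231) [0.6241 0.0463 0.116 ]
jaw (312, 212) [0.6385 0.0725 0.116 ]
jaw (338, 212) [0.6377 0.0553 0.116 ]
```

Relative to the pocket, the foot sits about 3.5 mm short along stand x and is centred in y. I'll correct that and lower in stages.

```bash
python3 -m jog '[[3.5,0,30,0,0,-0.006,10],[3.5,0,60,0,0,-0.006,10],[3.5,0,70,0,0,-0.006,10],[3.5,0,70,0,0,-0.006,10],[3.5,0,70,0,0,-0.006,10]]'
python3 - <<'E'
from h import *
s=observe();a=capture("wrist");b=capture("scene");print(s["tcp_pos"].round(4))
cv2.imwrite("pics/w4.png",np.hstack([cv2.resize(a[120:360,225:425,::-1],(400,480)),cv2.resize(b[220:340,250:350,::-1],(400,480))]))
E
```

```text
time: 6.85
tcp_pos: [0.6201, 0.0646, 0.1538]
ee_rot: [-3.141, -0.003, -0.042]
wrist_force: [0.2, -1.2, -0.9]
width: 0.0175
grip_force: 58.8
[0.6201 0.0646 0.1538]
```

View pics/w4.png

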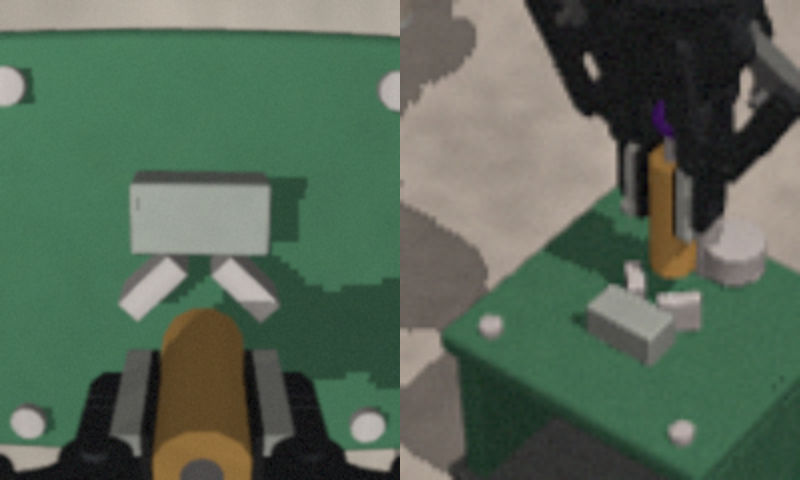

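The foot, front edge at (202,308), is aligned between the jaw walls, which run from 120 to 278. I'll lower the rest, fixing the small yaw slip.

```bash
python3 -m jog '[[0,0,6,0,0,0.012,10],[0,0,12,0,0,0.012,10],[0,0,17,0,0,0.012,10],[0,0,17,0,0,0.012,10],[0,0,17,0,0,0.012,10]]'
python3 -m jog '[[0,0,0.5,0,0,0,10],[0,0,1,0,0,0,10],[0,0,1.5,0,0,0,10],[0,0,1.5,0,0,0,10],[0,0,1.5,0,0,0,10]]'
```

```text
time: 7.58
tcp_pos: [0.6188, 0.0646, 0.1351]
ee_rot: [3.142, 0.0, -0.054]
wrist_force: [0.5, -0.2, -0.6]
width: 0.0174
grip_force: 59.0
time: 8.2
tcp_pos: [0.619, 0.0646, 0.1342]
ee_rot: [-3.142, -0.0, -0.054]
wrist_force: [-1.7, -0.6, 3.2]
width: 0.0175
grip_force: 59.0
```

Touching the plate with 3 N at the expected height. I'll release and rise.

```bash
python3 -m jog '[[0,0,0,0,0,0,18],[0,0,0,0,0,0,22],[0,0,0,0,0,0,30],[0,0,0,0,0,0,45],[0,0,0,0,0,0,45]]'
python3 -m jog '[[0,0,-10,0,0,0,45],[0,0,-40,0,0,0,45],[0,0,-90,0,0,0,45],[0,0,-130,0,0,0,45],[0,0,-130,0,0,0,45]]'
python3 - <<'E'
from h import *
s=observe();c=camera_model("wrist");a=capture("wrist");b=capture("scene");print(s["time"],s["tcp_pos"].round(4))
cv2.imwrite("pics/w5full.png",a[:,:,::-1])
cv2.imwrite("pics/w5.png",np.hstack([cv2.resize(a[120:360,225:425,::-1],(400,480)),cv2.resize(b[220:340,250:350,::-1],(400,480))]))
m,k=blob(a,(0,150,80),(6,255,255));(u,v),r=cv2.minEnclosingCircle(k[0]);print("ball",u,v,r,onz(c,u,v,.06,True))
m,k=blob(a,(122,80,30),(155,255,255));(u,v),r=cv2.minEnclosingCircle(k[0]);print("stone",u,v,r,onz(c,u,v,.1775,True))
E
```

```text
time: 8.82
tcp_pos: [0.6188, 0.0646, 0.1336]
ee_rot: [3.142, 0.0, -0.054]
wrist_force: [0.4, 1.0, 0.0]
width: 0.045
grip_force: 0.0
time: 9.45
tcp_pos: [0.6221, 0.0647, 0.2699]
ee_rot: [-3.141, -0.011, -0.054]
wrist_force: [0.7, -0.0, -0.4]
width: 0.045
grip_force: 0.0
9.45 [0.6221 0.0647 0.2699]
ball 507.5 22.0 6.265082359313965 [ 0.81260112 -0.12674898  0.06      ]
stone 326.82733154296875 259.9208679199219 13.226688385009766 [0.61702193 0.06409069 0.1775    ]
```

View pics/w5.png

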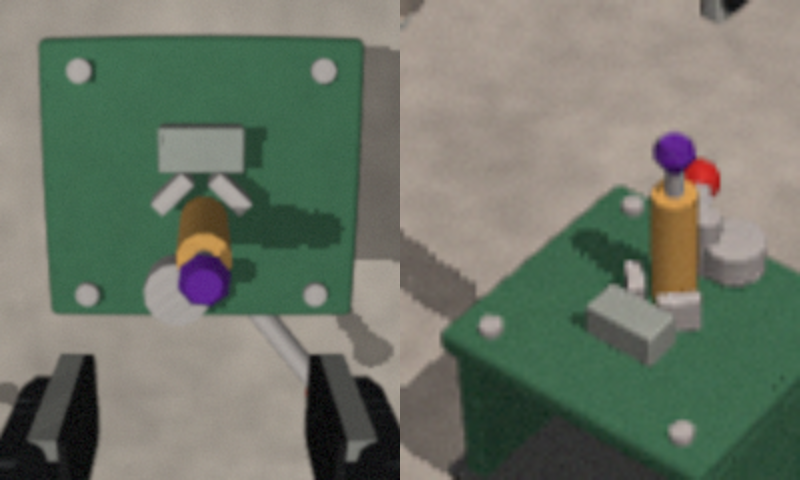

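The dop stands upright in the gap: stone (204,280) and foot right at the V-jaw's mouth, matching the pocket to about 1 mm. Next I go beside the handle on its -y side with fingers shut, and look once more at the ball.

```bash
python3 -m jog '[[-19,18,0,0,0,-0.16,30],[-38,36,0,0,0,-0.33,0],[-58,54,0,0,0,-0.5,0],[-77,72.5,0,0,0,-0.659,0],[-77,72.5,0,0,0,-0.659,0]]'
python3 - <<'E'
from h import *
P=[]
for i in range(3):
    s=observe();c=camera_model("wrist");a=capture("wrist")
print(s["time"],s["tcp_pos"].round(4),s["ee_rot"].round(3))
m,k=blob(a,(0,150,80),(6,255,255))
for q in k[:3]:
    (u,v),r=cv2.minEnclosingCircle(q);print("ball",u,v,r,onz(c,u,v,.06,True))
cv2.imwrite("pics/w6.png",a[:,:,::-1])
for n,X in dict(axis=(.595,.066,.06),ball=(.507,.0055,.06)).items(): print(n,proj(c,np.array(X),True).round(1))
E
```

```text
time: 10.18
tcp_pos: [0.5357, -0.0043, 0.2617]
ee_rot: [-3.139, 0.003, 0.602]
wrist_force: [0.6, 0.1, -0.4]
width: -0.0001
grip_force: 0.0
10.275 [ 0.5377 -0.0035  0.2626] [-3.14e+00  1.00e-03  6.02e-01]
ball 300.2573547363281 232.11029052734375 10.574295997619629 [0.50849582 0.00551511 0.06      ]
ball 537.8793334960938 93.25862121582031 6.534775733947754 [ 0.76059557 -0.10522321  0.06      ]
ball 504.5 104.5 2.12142014503479 [ 0.72515158 -0.08254077  0.06      ]
axis [297.9 118.6]
ball [299.4 233.4]
```

View pics/w6.png

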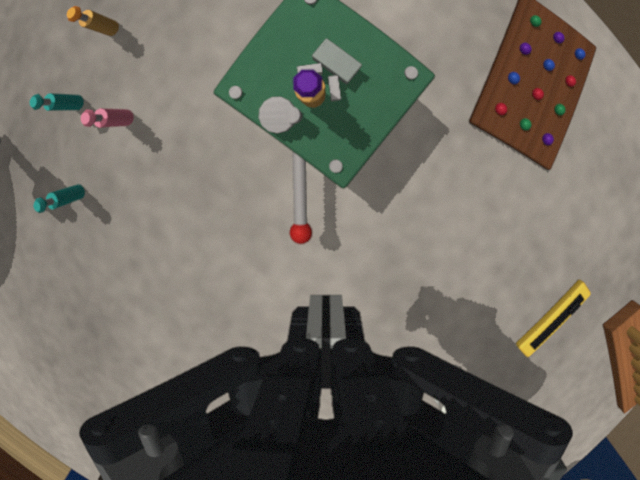

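The handle runs from (299,155) to the red ball at (300,232), as expected, and the shut fingers are on its -y side. I'll descend beside the bar.

```bash
python3 -m jog '[[2.5,0,50,0,0,0,0],[2.5,0,100,0,0,0,0],[2.5,0,130,0,0,0,0],[2.5,0,145,0,0,0,0],[2.5,0,145,0,0,0,0]]'
python3 -m jog '[[0,0,15,0,0,0,0],[0,0,30,0,0,0,0],[0,0,45,0,0,0,0],[0,0,59,0,0,0,0],[0,0,59,0,0,0,0]]'
python3 -m jog '[[0,0,0,0,0,0,0],[0,0,0,0,0,0,0],[0,0,0,0,0,0,0],[0,0,0,0,0,0,0],[0,0,0,0,0,0,0]]'
```

```text
time: 10.95
tcp_pos: [0.5399, -0.0018, 0.1178]
ee_rot: [-3.14, 0.002, 0.605]
wrist_force: [-0.4, 1.0, -0.0]
width: 0.0
grip_force: 0.0
time: 11.58
tcp_pos: [0.5386, -0.0021, 0.058]
ee_rot: [-3.139, 0.003, 0.605]
wrist_force: [0.4, -0.5, -0.3]
width: -0.0001
grip_force: 0.0
time: 12.2
tcp_pos: [0.5403, -0.0022, 0.06]
ee_rot: [3.141, -0.0, 0.605]
wrist_force: [0.3, -0.1, -0.0]
width: -0.0
grip_force: 0.0
```

```bash
cat > f.py <<'E'
from h import *
F=[];P=[];t0=observe()["time"]
for i in range(6):
    capture("top");s=observe();F.append(s["wrist_force"]);P.append(s["tcp_pos"])
F=np.array(F);y=s["ee_rot"][2];tx=np.array([np.cos(y),np.sin(y),0]);ty=np.array([np.sin(y),-np.cos(y),0])
q=np.mean(P,0)-[.595,.066,0]
print("t",s["time"],"yaw",round(y,3),"F tool x,y,z",(F.mean(0)@np.array([tx,ty,[0,0,-1]]).T).round(2),"Fy each",(F@ty).round(1),"r",(-q@tx).round(4),"w",(q@ty).round(4),"tcp",np.mean(P,0).round(4))
E
python3 f.py
python3 -m jog '[[0,-2,0,0,0,0,0],[0,-4,0,0,0,0,0],[0,-6,0,0,0,0,0],[0,-6,0,0,0,0,0],[0,-6,0,0,0,0,0]]' >/dev/null; python3 f.py
python3 -m jog '[[0,-1,0,0,0,0,0],[0,-2,0,0,0,0,0],[0,-4,0,0,0,0,0],[0,-4,0,0,0,0,0],[0,-4,0,0,0,0,0]]' >/dev/null; python3 f.py
```

```text
t 12.5 yaw 0.605 F tool x,y,z [-0.17 -0.26 -0.39] Fy each [-0.1 -0.5 -1.1  0.4 -0.3 -0.1] r 0.0839 w 0.0249 tcp [ 0.5401 -0.0022  0.0598]
t 13.425 yaw 0.605 F tool x,y,z [ 0.21  0.52 -0.13] Fy each [ 0.5  0.6 -0.1  1.3  1.1 -0.3] r 0.0839 w 0.019 tcp [0.5368 0.0027 0.0598]
t 14.35 yaw 0.605 F tool x,y,z [-1.23  2.47 -0.36] Fy each [3.4 3.  2.4 2.1 2.4 1.4] r 0.084 w 0.0149 tcp [0.5344 0.006  0.0598]
```

Contact is felt at about 2.5 N with w = 15 mm. I'll sweep the handle along its arc while it's still free (bite comes no earlier than 0.8 rad).

```bash
R='x'; python3 -m jog '[[-0.5,-3.4,0,0,0,0.04,0],[-0.9,-6.8,0,0,0,0.08,0],[-1.2,-10.2,0,0,0,0.12,0],[-1.3,-13.6,0,0,0,0.16,0],[-1.3,-17,0,0,0,0.2,0]]' | grep force
python3 f.py
python3 -m jog '[[-0.5,-3.4,0,0,0,0.04,0],[-0.9,-6.8,0,0,0,0.08,0],[-1.2,-10.2,0,0,0,0.12,0],[-1.3,-13.6,0,0,0,0.16,0],[-1.3,-17,0,0,0,0.2,0]]' | grep wrist
python3 -m jog '[[-0.5,-3.4,0,0,0,0.04,0],[-0.9,-6.8,0,0,0,0.08,0],[-1.2,-10.2,0,0,0,0.12,0],[-1.3,-13.6,0,0,0,0.16,0],[-1.3,-17,0,0,0,0.2,0]]' | grep wrist
python3 f.py
```

```text
wrist_force: [0.4, -3.0, 0.3]
grip_force: 1.6
t 15.275 yaw 0.405 F tool x,y,z [-0.31  1.67 -0.71] Fy each [2.6 1.7 1.4 1.4 1.8 1.1] r 0.084 w 0.0146 tcp [0.5235 0.0195 0.0598]
wrist_force: [0.3, -3.4, 0.9]
wrist_force: [-0.2, -3.7, 0.9]
t 16.825 yaw 0.005 F tool x,y,z [-0.27  1.99 -1.26] Fy each [1.9 2.3 2.8 2.4 0.9 1.8] r 0.0842 w 0.0148 tcp [0.5109 0.0508 0.0598]
```

```bash
for i in 1; do python3 -m jog '[[-0.3,-1.7,0,0,0,0.02,0],[-0.5,-3.4,0,0,0,0.04,0],[-0.75,-5.1,0,0,0,0.06,0],[-0.9,-6.8,0,0,0,0.08,0],[-1.1,-8.5,0,0,0,0.1,0]]' | grep wrist; done
python3 f.py
python3 -m jog '[[-0.3,-1.7,0,0,0,0.02,0],[-0.5,-3.4,0,0,0,0.04,0],[-0.75,-5.1,0,0,0,0.06,0],[-0.9,-6.8,0,0,0,0.08,0],[-1.1,-8.5,0,0,0,0.1,0]]' | grep wrist
python3 f.py
```

```text
wrist_force: [-0.9, -3.7, 0.8]
t 17.75 yaw -0.095 F tool x,y,z [-1.37  2.29 -1.59] Fy each [2.5 3.4 2.8 2.2 1.8 1.1] r 0.0842 w 0.0146 tcp [0.5098 0.0595 0.0597]
wrist_force: [-1.8, -2.7, 2.2]
t 18.675 yaw -0.195 F tool x,y,z [-1.56  2.2  -1.72] Fy each [2.7 2.3 2.3 2.4 1.6 1.9] r 0.0843 w 0.0146 tcp [0.5095 0.068  0.0597]
```

```bash
sed -i 's/range(6)/range(3)/' f.py
python3 -m jog '[[-0.2,-1,0,0,0,0.012,0],[-0.3,-2,0,0,0,0.024,0],[-0.5,-3,0,0,0,0.036,0],[-0.6,-4,0,0,0,0.048,0],[-0.75,-5.1,0,0,0,0.06,0]]' | grep wrist
python3 f.py
python3 -m jog '[[-0.2,-1,0,0,0,0.012,0],[-0.3,-2,0,0,0,0.024,0],[-0.5,-3,0,0,0,0.036,0],[-0.6,-4,0,0,0,0.048,0],[-0.75,-5.1,0,0,0,0.06,0]]' | grep wrist
python3 f.py
```

```text
wrist_force: [-1.7, -3.0, 1.2]
t 19.45 yaw -0.255 F tool x,y,z [-2.08  2.9  -1.32] Fy each [3.  2.8 2.9] r 0.0842 w 0.0146 tcp [0.5098 0.0731 0.0597]
wrist_force: [-3.7, -2.6, 1.0]
t 20.225 yaw -0.315 F tool x,y,z [-2.28  2.62 -1.42] Fy each [3.3 1.8 2.8] r 0.0843 w 0.0146 tcp [0.5104 0.0783 0.0597]
```

```bash
python3 -m jog '[[-0.2,-1,0,0,0,0.012,0],[-0.3,-2,0,0,0,0.024,0],[-0.5,-3,0,0,0,0.036,0],[-0.6,-4,0,0,0,0.048,0],[-0.75,-5.1,0,0,0,0.06,0]]' | grep wrist
python3 f.py
```

```text
wrist_force: [-4.1, -1.8, 1.7]
t 21.0 yaw -0.375 F tool x,y,z [-2.87  3.25 -1.51] Fy each [3.5 3.8 2.5] r 0.0843 w 0.0146 tcp [0.5113 0.0833 0.0597]
```

```bash
python3 -m jog '[[-1,-0.7,0,0,0,0.008,0],[-1.5,-1.4,0,0,0,0.016,0],[-1.6,-2,0,0,0,0.024,0],[-1.7,-2.7,0,0,0,0.032,0],[-1.8,-3.4,0,0,0,0.04,0]]' | grep wrist
python3 f.py
```

```text
wrist_force: [0.6, -3.7, -0.5]
t 21.775 yaw -0.415 F tool x,y,z [ 1.82  2.59 -0.26] Fy each [2.6 2.  3.2] r 0.0847 w 0.0144 tcp [0.5116 0.087  0.0601]
```

```bash
python3 -m jog '[[-0.1,-0.7,0,0,0,0.008,0],[-0.2,-1.4,0,0,0,0.016,0],[-0.35,-2,0,0,0,0.024,0],[-0.45,-2.7,0,0,0,0.032,0],[-0.6,-3.4,0,0,0,0.04,0]]' | grep wrist
python3 f.py
```

```text
wrist_force: [0.8, -4.5, 2.1]
t 22.55 yaw -0.455 F tool x,y,z [ 2.5   2.46 -2.13] Fy each [2.4 2.7 2.3] r 0.0854 w 0.0145 tcp [0.5119 0.0905 0.0599]
```

```bash
python3 -m jog '[[-0.1,-0.7,0,0,0,0.008,0],[-0.2,-1.4,0,0,0,0.016,0],[-0.35,-2,0,0,0,0.024,0],[-0.45,-2.7,0,0,0,0.032,0],[-0.6,-3.4,0,0,0,0.04,0]]' | grep wrist
python3 f.py
```

```text
wrist_force: [0.5, -4.7, 4.9]
t 23.325 yaw -0.495 F tool x,y,z [ 1.18  4.36 -3.58] Fy each [5.1 3.7 4.3] r 0.0856 w 0.0149 tcp [0.5126 0.0936 0.0598]
```

The bite is starting at about 1.14 rad from open. I'll use smaller steps now.

```bash
python3 -m jog '[[-0.05,-0.35,0,0,0,0.004,0],[-0.1,-0.7,0,0,0,0.008,0],[-0.2,-1,0,0,0,0.012,0],[-0.25,-1.35,0,0,0,0.016,0],[-0.3,-1.7,0,0,0,0.02,0]]' | grep wrist
python3 f.py
```

```text
wrist_force: [-2.1, -6.0, 4.9]
t 24.1 yaw -0.515 F tool x,y,z [ 1.89  4.7  -3.41] Fy each [5.3 4.7 4. ] r 0.0857 w 0.0151 tcp [0.513  0.0951 0.0597]
```

```bash
python3 -m jog '[[-0.05,-0.2,0,0,0,0.002,0],[-0.05,-0.35,0,0,0,0.004,0],[-0.1,-0.5,0,0,0,0.006,0],[-0.1,-0.7,0,0,0,0.008,0],[-0.15,-0.85,0,0,0,0.01,0]]' | grep wrist
python3 f.py
```

```text
wrist_force: [-1.9, -6.6, 4.6]
t 24.875 yaw -0.525 F tool x,y,z [ 2.24  5.54 -4.52] Fy each [5.4 5.3 5.9] r 0.0857 w 0.0153 tcp [0.5132 0.0957 0.0597]
```

```bash
python3 -m jog '[[-0.05,-0.15,0,0,0,0.002,0],[-0.05,-0.3,0,0,0,0.004,0],[-0.1,-0.5,0,0,0,0.006,0],[-0.1,-0.7,0,0,0,0.008,0],[-0.1,-0.7,0,0,0,0.008,0]]' | grep wrist
python3 f.py
```

```text
wrist_force: [-0.8, -5.8, 4.6]
t 25.65 yaw -0.533 F tool x,y,z [ 2.12  5.66 -4.99] Fy each [6. 6. 5.] r 0.0857 w 0.0154 tcp [0.5134 0.0963 0.0597]
```

```bash
python3 -m jog '[[-0.05,-0.2,0,0,0,0.002,0],[-0.05,-0.35,0,0,0,0.004,0],[-0.1,-0.5,0,0,0,0.006,0],[-0.1,-0.7,0,0,0,0.008,0],[-0.15,-0.85,0,0,0,0.01,0]]' | grep wrist
python3 f.py
```

```text
wrist_force: [-1.6, -7.0, 5.7]
t 26.425 yaw -0.543 F tool x,y,z [ 2.4   6.4  -4.97] Fy each [6.4 7.  5.8] r 0.0857 w 0.0156 tcp [0.5136 0.0969 0.0597]
```

The resistance is about 6.2 N referred to the handle point, which is firm without forcing. I'll back off, rise and check.

```bash
python3 -m jog '[[0,2,0,0,0,0,0],[0,6,0,0,0,0,0],[0,12,0,0,0,0,0],[0,18,0,0,0,0,0],[0,22,0,0,0,0,0]]' | grep wrist
python3 -m jog '[[0,0,-30,0,0,0,0],[0,0,-80,0,0,0,0],[0,0,-130,0,0,0,0],[0,0,-180,0,0,0,0],[0,0,-180,0,0,0,0]]'|grep tcp
python3 - <<'E'
from h import *
a=capture("wrist");b=capture("scene");c=camera_model("wrist");ct=camera_model("top");T=capture("top")
m,k=blob(T,(0,150,80),(6,255,255),(255,200,345,300))
for q in k[:2]:
    (u,v),r=cv2.minEnclosingCircle(q);print("ball top",u,v,r,onz(ct,u,v,.06).round(4))
cv2.imwrite("pics/w7.png",np.hstack([cv2.resize(a[:,80:560,::-1],(400,400)),cv2.resize(b[230:350,250:370,::-1],(400,400))]))
E
```

```text
wrist_force: [0.1, -0.5, -0.0]
tcp_pos: [0.5063, 0.0789, 0.2451]
ball top 271.27777099609375 257.0 4.722329139709473 [0.5035 0.1222 0.06  ]
```

View pics/w7.png

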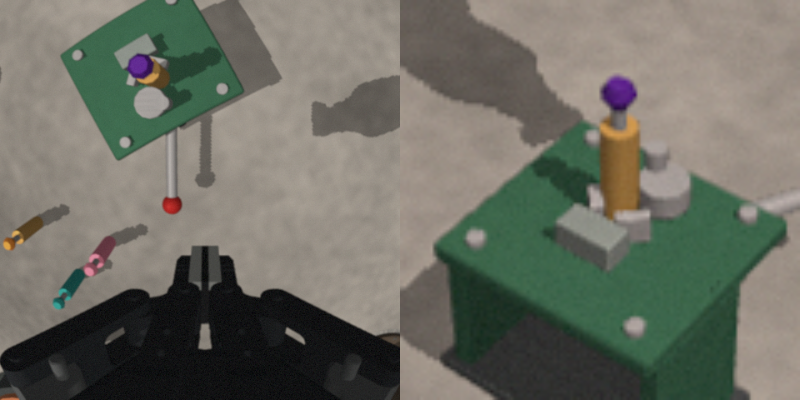

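The dop stands upright in the V-jaw (right crop, 620,170) with the cam against it. The handle has stayed where I left it, with the ball at (172,205), and the robot is clear.

```bash
python3 -c "from bench import *;print(observe()['time'],job_done())"
```

```text
the job is handed in; nothing more can be done
27.825 None
```

The purple dop stands upright in the V-jaw, clamped at about 6.2 N on the handle (well clamped is about 6, forcing over 7.5); the robot is clear, the bystanders were not touched, and the job was handed in at 27.8 s.

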